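# Free the valve pin and click on the last manifold head

## Task

One of the three valves on the heating manifold is bare: first push its sprung pin right down to its stop and let it spring back, to be sure it is not seized. Then pick up the loose valve head, stand it square over that bare valve and press it down until it clicks, and keep pressing until its rim sits flush on the valve's brass flange. Do not let go: finish with the gripper still holding the head pressed fully home against the spring of the pin, ready for me to lock it.

Things in the scene. Friction and masses are not known exactly. Their poses are not given: they have to be found in the camera images.
- manifold: steel manifold bar, 36 mm thick, 320 mm long over its fittings, lying along its own y on a plywood board 170 x 330 x 15 mm (x, y, z); fixed to the bench. Origin on the bench under the bar's middle, z up; outlets point to -x. Three valves stand upright on the bar at y = -70, 0 and +70 mm, in any order: one bare, one with its head fitted, one capped. Across the bar (along x) a grip has free room
- valve: the bare valve, fixed upright on the bar; origin on its axis at bench height, axes as the manifold's. A brass flange 42 mm across is the seat. Above it a spigot 27.6 mm across and 22 mm high, its top edge chamfered 3 mm, with four sprung steel balls round it, centred 11.75 mm above the seat, 3.7 mm proud; the sprung pin sticks out of its top
- fitted_valve: the valve that already has its head (same shape as the loose one), fixed; origin on its axis at bench height, top 150 mm above the bench. Leave it
- capped_valve: the valve under a low ribbed grey transport cap 41 mm across, fixed; origin on its axis at bench height, top 114 mm above the bench. Leave it
- seat (a point): centre of the top face of the bare valve's flange, on the valve's axis, 88 mm above the bench: the head's rim sits here when it is home
- pin_tip (a point): centre of the top of the bare valve's sprung pin: 9 mm across, upright, 120 mm above the bench when free and 10 mm above the spigot's top; still 4 mm above it when fully down. Moves with the pin
- pin (a joint): how far the pin is pushed down, m: 0 free, 0.006 at its stop; a spring returns it, 3 N at the start, 7 N at the stop. A head that is home keeps it 3 mm down
- valve_head: the loose white click-on valve head, 62 mm tall, 0.08 to 0.17 kg, standing upright on the bench, bore down. Origin at the centre of its round rim (underside), z up. Lowest 26 mm: round skirt 46 mm across; above, 26 to 62 mm up, a square body 44 x 44 mm across the flats (along its x and y), corners rounded: grip it there by its flats. May be fitted in any turn about its axis
- head_bore (a point): centre of the bore's mouth, the same point as the head's origin. 35 mm wide at the mouth, the bore narrows to a lip 30.4 mm wide, 3 to 5 mm up. The lip meets the balls with the rim about 14 mm above the seat; the push peaks at 10 to 16 N near 12 mm and drops away at the click, near 7 mm; below 3 mm the pin resists with 3 to 5 N until the rim is on the seat. Let go, the pin lifts it about 2 mm
Things that resemble listed ones, but are neither listed nor needed, are in the scene too. Leave any pink or turquoise look-alike of the valve_head alone.

How it is judged (in metres and radians):
On the way, in this order (a step that is already met when the one before it is completed fails the run):
1. the bare valve's pin is pushed down to its stop (at least 5.2 of 6 mm) (value of joint pin above 0.0052 m), for 0.1 s.
2. the pin has sprung back up (less than 0.8 mm down) (value of joint pin below 0.0008 m), for 0.1 s.
3. the head has clicked onto the bare valve: its rim is less than 4 mm above the seat (horizontal distance between valve_head and seat below 0.004 m and z of valve_head in the frame of seat below 0.004 m and angle between valve_head's own z axis and vertical below 0.15 rad), for 0.1 s.
At the end, for the whole second after the job is handed in: Through the last second the head is on the bare valve, upright (0.06 rad), centred (2.5 mm), its rim within 1.2 mm of the seat and the pin over 2 mm down; head and valve press on each other with over 3 N and the fingers still hold the head with over 2 N (horizontal distance between valve_head and seat below 0.0025 m and z of valve_head in the frame of seat below 0.0012 m and angle between valve_head's own z axis and vertical below 0.06 rad and value of joint pin above 0.002 m and contact force between valve_head and valve above 3 N and contact force between the fingers and valve_head above 2 N); the arm keeps its last pose, push and grip.
It also fails if it takes over 48 s, if anything falls off the work surface, if the arm or the gripper's body presses on something with over 40 N, if the wrist force passes 120 N, or if a joint passes its speed limit or range.

## Robot

A 6-joint arm with a two-finger parallel gripper is mounted at the origin on a cart in front of the work surface, level with it; the furniture and walls round the work are solid. World frame = base frame: x ahead of the robot, y to its left, z up, the work surface at z = 0. Lengths are in mm, angles in rad, forces in N, time in s.
With the tool pointing down it reaches from about 350 to 775 mm from the base axis. Payload 7.3 kg.
Tool frame: the origin (TCP) lies at the very end of the fingers, on their centre line; the grasp point (between the pads) lies 19 mm behind it; z points along the fingers, y is the line along which they close (so a half turn about z gives the same grasp; the last joint's range is limited). The gripper opens to 92 mm and grips with 3 to 60 N. Pads are 19 mm wide; open, the fingers measure 130 mm over their backs; the gripper's body (75 mm by 190 mm) begins 47 mm behind the grasp point.
Start: joints at [-1.26, 0.342, 1.524, -0, 1.275, -0.146], TCP at [231.59, -471.18, 226.741] pointing down, gripper open.
Joint ranges: [-2.53, 2.53], [-0.77, 2.02], [0.04, 2.7], [-1, 4.14], [0.28, 2.66], [-3.11, 3.11]. Speed limits (rad/s): [2.57, 2.57, 3.14, 3.14, 3.14, 3.14].

## Interface

Orientations are given as [roll, pitch, yaw] about the fixed x, y, z axes, in that order (R = Rz(yaw) Ry(pitch) Rx(roll)).
In Python, from plant import get_obs, vision, workorder gives the robot as it stands.
- The arm moves only by the shell command python3 -m pendant 'ROWS' [OPENING]. ROWS is a JSON object of lists of equal length, an entry for each row: "dp": the shift along the tool's x, y, z in m, a list of three; "rotation": the turn, a rotation vector about the tool's x, y, z in rad, a list of three. A call has 1 to 8 rows; each row is the pose to reach, as a shift and turn from the pose commanded when the call began, along the tool's axes at that moment; what a row does not reach only later rows make up. A row lasts 1/8 s, in which the tool goes at most 62.5 mm and 10.7 degrees, less where a joint would pass 70% of its speed; a pose out of reach is approached as far as the arm can. A call with a gripper value outside its range is refused whole. OPENING is the finger opening in m, from 0 to 0.0918, set as the call begins (- or left out, the last holds). The fingers move at their own pace and stop on an object; the grip force is fixed at half the most. Time passes only in rows, so rows that repeat a pose let the fingers close. It gives the time, the measured TCP pose, the force, the opening and the grip force at its end, in the units of the state.
- get_obs(): the state, without advancing time (a new reading comes with each control period).
- vision.capture(name): name is "scene" or "top" or "wrist"; returns a dict with "pixels" (480x640x3 uint8, red, green, blue), "vfov" (degrees; the focal length in pixels is half the picture's height over the tangent of half this angle, whatever the lens; pixels are square), "cx", "cy" (the principal point, pixels), "pose" (4x4, takes a point from camera to world coordinates); the wrist camera has in their place "T_tool_cam" (4x4, takes a point from camera to tool coordinates, whose origin is the TCP and whose axes are the flange's). Camera axes: x right, y up, looking along -z (the intrinsics and any distortion apply to the point x, -y, -z); pixel columns grow to the right and rows downward; lengths in mm; the calibration is good to about 2 mm. A picture is of the moment at which its call begins: read the wrist's pose just before it. There is no depth.
- workorder.close_job(): hands the job in; it is judged then, once.
The state is a dict: "time": time; "joint_positions": joint angles; "dq": joint speeds; "tau": joint torques, N m; "tool_pos": TCP position; "tcp_rot": TCP orientation; "contact_force": force on the tool from outside, world axes, zero at the start; "moment": the same for the moment, N m; "grip_width": finger opening in mm; "finger_force": force on a finger pad.
Only numpy, scipy, OpenCV 4.12 (cv2) and the standard library are available. Lean on these libraries where they do the work, as an engineer would, in place of code of your own. Each camera call takes 0.05 s, during which the arm holds its last target. There are 200 camera calls.

## Working session

There is one attempt and no reset: what is moved stays moved. The work goes in short steps, Python scripts to look and compute and a shell command to move; the robot and the scene stay as the last step left them, time stands still between calls to the robot, and variables do not carry over. Pictures are saved under pics/ and viewed, at most 10 in all, crops included, and the job is handed in when it is done.

```bash
mkdir -p pics; ls; python3 - <<'E'
from plant import get_obs, vision
import cv2
o=get_obs();print(o)
for n in("scene","top"):
    c=vision.capture(n);cv2.imwrite(f"pics/{n}0.png",c["pixels"][:,:,::-1]);print(n,{k:v for k,v in c.items() if k!="pixels"})
E
```

```text
pics
{'time': 0.0, 'joint_positions': array([-1.26002536e+00,  3.42718869e-01,  1.52499519e+00, -9.73381076e-06,
        1.27538384e+00, -1.45970466e-01]), 'dq': array([-0.0005026 ,  0.00086129,  0.00228941, -0.00050166,  0.00044487,
       -0.00045905]), 'tau': array([ 1.88195205e-03, -4.31233013e+01, -2.44226950e+01,  7.18786893e-02,
        5.58695721e-02, -1.16204092e-04]), 'tool_pos': array([ 231.44830009, -470.79089707,  226.05457448]), 'tcp_rot': array([-3.14010207e+00, -2.09732278e-04,  4.56744115e-01]), 'contact_force': array([ 0.26950922,  0.01943709, -0.07468827]), 'moment': array([ 0.02100711, -0.01121949, -0.00997391]), 'finger_force': 0.0, 'grip_width': 91.39810575855631}
scene {'vfov': 50.933662885268916, 'cx': 324.83133593443375, 'cy': 241.33725831406045, 'pose': array([[-8.22719435e-01,  3.98778274e-01, -4.05103222e-01,
         1.14091035e+02],
       [-5.68433210e-01, -5.82220502e-01,  5.81294222e-01,
         5.31552443e+02],
       [-4.05189448e-03,  7.08516179e-01,  7.05682936e-01,
         7.57413503e+02],
       [ 0.00000000e+00,  0.00000000e+00,  0.00000000e+00,
         1.00000000e+00]])}
top {'vfov': 53.6972453646228, 'cx': 321.19605961524405, 'cy': 244.05050228323552, 'pose': array([[ 5.87041676e-03,  9.96908328e-01, -7.83538342e-02,
         4.18111316e+02],
       [-9.99811657e-01,  7.30083440e-03,  1.79819089e-02,
        -1.10916770e+01],
       [ 1.84983631e-02,  7.82335155e-02,  9.96763426e-01,
         9.31225730e+02],
       [ 0.00000000e+00,  0.00000000e+00,  0.00000000e+00,
         1.00000000e+00]])}
```

View pics/scene0.png

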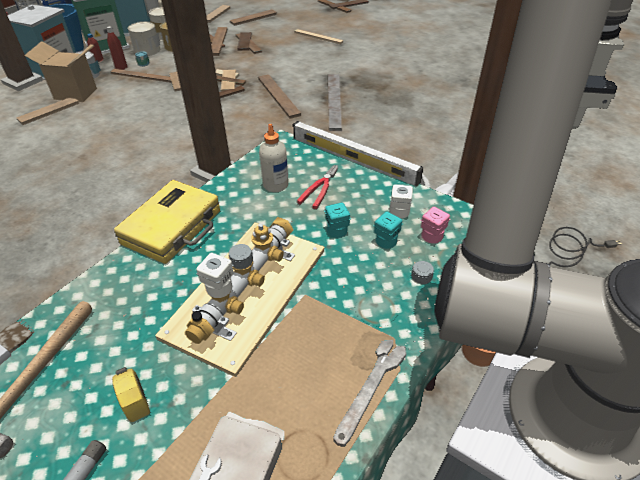

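View pics/top0.png

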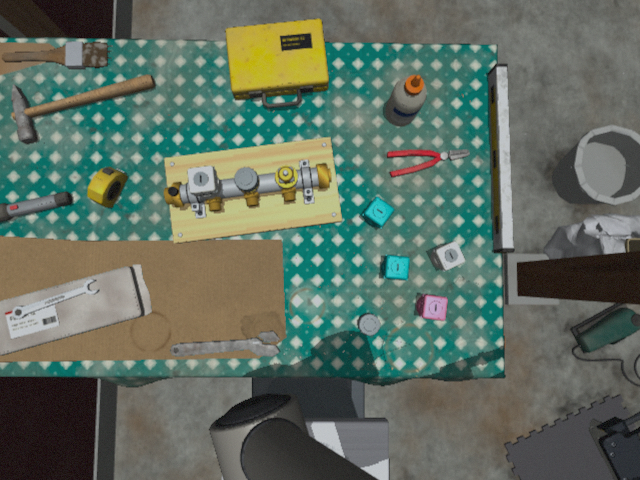

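The bare valve is in top at about (287,177) and in scene at (261,235), with a brass flange and pin. The capped valve is in top at (246,179) and the fitted one at (202,182). Head candidates in top are white (449,255), turquoise (377,211) and (397,267), and pink (433,307). The white one fits, as the others are the excluded look-alikes. I'll confirm both in one enlarged crop.

```bash
python3 - <<'E'
import cv2,numpy as np
t=cv2.imread("pics/top0.png");s=cv2.imread("pics/scene0.png")
def cr(i,x,y,w=50,h=37):  # 8x
    c=cv2.resize(i[y-h//2-0:y-h//2+37,x-25:x+25],(400,296),interpolation=cv2.INTER_CUBIC)
    for k in range(0,50,10): cv2.putText(c,str(x-25+k),(k*8,8),0,.3,(0,0,255));cv2.line(c,(k*8,10),(k*8,16),(0,0,255))
    for k in range(0,37,10): cv2.putText(c,str(y-18+k),(0,k*8+12),0,.3,(255,0,255));cv2.line(c,(0,k*8),(8,k*8),(255,0,255))
    return c
cv2.imwrite("pics/crop1.png",np.vstack([np.hstack([cr(t,287,177),cr(t,449,255)]),np.hstack([cr(s,261,235),cr(s,401,200)])]))
E
```

```text
(no output)
```

View pics/crop1.png

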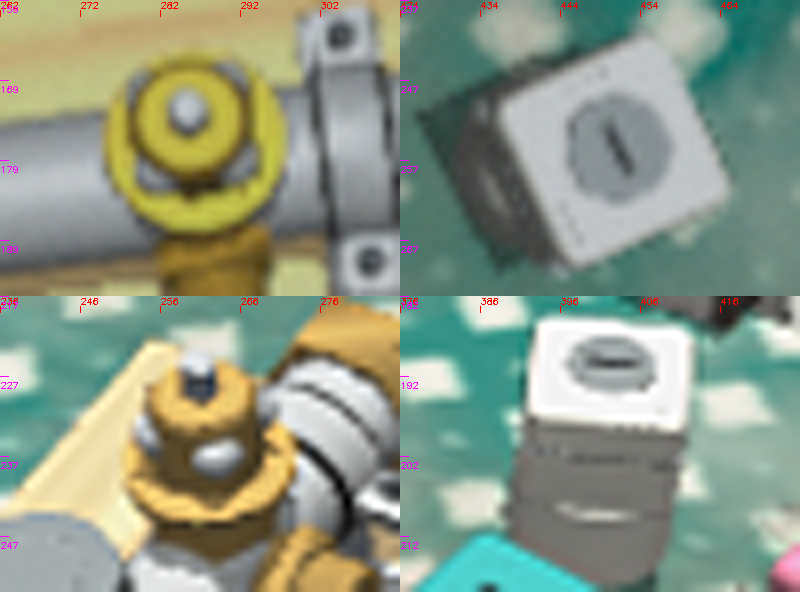

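The crop confirms both. The bare valve has its flange, spigot, balls and pin, with the pin tip at top (284.9,171.4) and scene (260.5,224.2). The white head stands upright, with its top face centre at top (450.0,255.1) and scene (401.9,191.3).

```bash
cat > h.py <<'E'
import numpy as np
from plant import vision
def cam(c):
    return dict(f=240/np.tan(np.radians(c["vfov"])/2),cx=c["cx"],cy=c["cy"],T=np.array(c.get("pose",np.eye(4))))
def ray(k,p):
    d=np.array([(p[0]-k["cx"])/k["f"],-(p[1]-k["cy"])/k["f"],-1]);d=k["T"][:3,:3]@d
    return k["T"][:3,3],d/np.linalg.norm(d)
def tri(rs):
    A=sum(np.eye(3)-np.outer(d,d) for o,d in rs);b=sum((np.eye(3)-np.outer(d,d))@o for o,d in rs)
    x=np.linalg.solve(A,b);return x,[round(float(np.linalg.norm(np.cross(x-o,d))),2) for o,d in rs]
def atz(r,z): o,d=r;return o+d*(z-o[2])/d[2]
E
python3 - <<'E'
from h import *
t=cam(vision.capture("top"));s=cam(vision.capture("scene"))
print("pin",tri([ray(t,(284.9,171.4)),ray(s,(260.5,224.2))]))
print("head",tri([ray(t,(450,255.1)),ray(s,(401.9,191.25))]))
print("pin@120",atz(ray(t,(284.9,171.4)),120),atz(ray(s,(260.5,224.2)),120))
print("flange@88",atz(ray(t,(286,176.4)),88))
print("head@62",atz(ray(t,(450,255.1)),62),atz(ray(s,(401.9,191.25)),62))
C=[(650,38),(730,190),(572,268),(497,100)]
P=[atz(ray(t,(424+(x-400)/8-.5,237+y/8-.5)),62) for x,y in C]
for i in range(4):
    d=P[(i+1)%4]-P[i];print(np.linalg.norm(d),np.degrees(np.arctan2(d[1],d[0])))
f=atz(ray(t,(202,180)),150);d=atz(ray(t,(284.9,171.4)),120)-f;print("fitted",f,np.linalg.norm(d),np.degrees(np.arctan2(d[1],d[0])))
print(vision.capture("wrist")["T_tool_cam"])
E
```

```text
pin (array([606.43423427,  37.07472261, 119.41390865]), [1.78, 1.78])
head (array([ 466.5190207 , -266.72110605,   57.51164972]), [1.67, 1.67])
pin@120 [607.85131461  37.99779585 120.        ] [604.2163228   36.90416842 120.        ]
flange@88 [606.20917405  37.84617902  88.        ]
head@62 [ 467.72926235 -264.60030305   62.        ] [ 462.86401535 -262.52728832   62.        ]
39.38200204017154 -152.84496607857844
41.12404078583598 116.26320792799294
42.12122617525882 23.544199736295585
38.60722117653916 -67.74195546799604
fitted [584.90977715 173.68988329 150.        ] 140.84976654575328 -80.40371972364882
[[-7.31002589e-04  9.53730101e-01  3.00663199e-01  8.11511764e+01]
 [ 9.99999548e-01  5.14333204e-04  7.99789266e-04 -6.95451600e-01]
 [ 6.08142031e-04  3.00663648e-01 -9.53730046e-01 -1.56728155e+02]
 [ 0.00000000e+00  0.00000000e+00  0.00000000e+00  1.00000000e+00]]
```

Calibration bias is about 2 mm, so I'll refine with the wrist camera, first above the head and then above the valve.

```bash
cat >> h.py <<'E'
from scipy.spatial.transform import Rotation as R
from plant import get_obs
def Tt(o):
    T=np.eye(4);T[:3,:3]=R.from_euler('xyz',o["tcp_rot"]).as_matrix();T[:3,3]=o["tool_pos"];return T
def go(x,y,z,yaw):
    T=Tt(get_obs());d=T[:3,:3].T@(np.array([x,y,z])-T[:3,3])/1000
    r=(R.from_matrix(T[:3,:3]).inv()*R.from_euler('xyz',[np.pi,0,np.radians(yaw)])).as_rotvec()
    print("dp",d.round(4),"rot",r.round(4))
def wrist(name=None):
    import cv2
    T=Tt(get_obs());c=vision.capture("wrist");k=cam(c);k["T"]=T@np.array(c["T_tool_cam"])
    if name: cv2.imwrite(f"pics/{name}.png",c["pixels"][:,:,::-1])
    return k,c["pixels"]
def proj(k,p):
    q=np.linalg.inv(k["T"])@np.append(p,1);return k["cx"]+k["f"]*q[0]/-q[2],k["cy"]+k["f"]*q[1]/q[2]
E
python3 -c "
from h import *
go(465,-264,180,115)"
```

```text
dp [ 0.3008 -0.0828  0.0465] rot [-4.0000e-04 -5.0000e-04 -1.5504e+00]
```

```bash
python3 -m pendant '{"dp":[[0.04,-0.01,0.006],[0.08,-0.02,0.012],[0.12,-0.033,0.018],[0.16,-0.044,0.024],[0.2,-0.055,0.03],[0.24,-0.066,0.036],[0.28,-0.077,0.042],[0.3,-0.083,0.046]],"rotation":[[0,0,-0.18],[0,0,-0.36],[0,0,-0.54],[0,0,-0.72],[0,0,-0.9],[0,0,-1.08],[0,0,-1.26],[0,0,-1.44]]}'; python3 -c "
from h import *
go(465,-264,180,115)"
```

```text
time: 1.25
tool_pos: [465.4, -262.7, 180.3]
tcp_rot: [-3.142, -0.0, 1.905]
contact_force: [-0.4, -0.3, 0.2]
grip_width: 91.5
finger_force: 0.0
dp [-0.001  -0.0008  0.0003] rot [-0.     -0.0004 -0.1026]
```

```bash
python3 -m pendant '{"dp":[[-0.001,-0.001,0],[-0.001,-0.001,0],[-0.001,-0.001,0]],"rotation":[[0,0,-0.1],[0,0,-0.1],[0,0,-0.1]]}' ; python3 - <<'E'
from h import *
k,_=wrist("w1");np.save("k1.npy",k["T"]);print(k,proj(k,(466,-265,62)))
E
```

```text
time: 1.62
tool_pos: [463.4, -265.8, 180.7]
tcp_rot: [-3.142, 0.0, 1.994]
contact_force: [-0.0, 0.2, 0.9]
grip_width: 91.6
finger_force: 0.0
{'f': np.float64(396.01574843016334), 'cx': 315.1153082026982, 'cy': 238.64684529766373, 'T': array([[ 9.11924682e-01, -3.91966805e-01, -1.21471798e-01,
         4.29542299e+02],
       [ 4.10355353e-01,  8.70067177e-01,  2.73114612e-01,
        -1.91089859e+02],
       [-1.36323751e-03, -2.98906558e-01,  9.54281411e-01,
         3.37462948e+02],
       [ 0.00000000e+00,  0.00000000e+00,  0.00000000e+00,
         1.00000000e+00]])} (np.float64(319.6511877032412), np.float64(233.49395965936282))
```

View pics/w1.png

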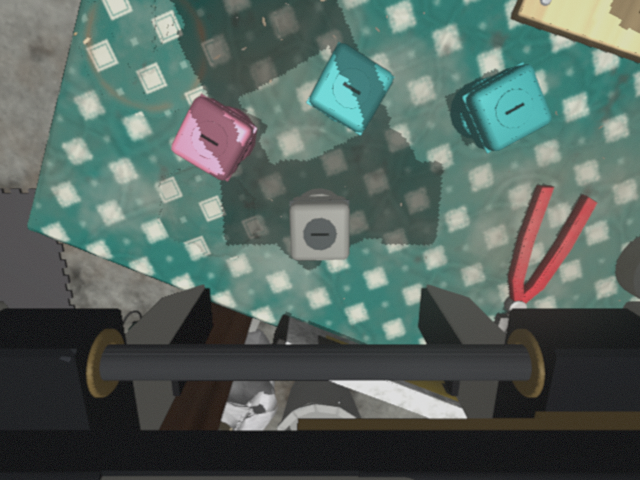

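The wrist view shows the white head's top at about (320,233), square in the picture (291–350 × 205–262). That matches the prediction (319.7,233.5) and a 115° grip yaw, with both finger sides free. Now over to the valve, closing the fingers on the way.

```bash
python3 - <<'E'
from h import *
t=cam(vision.capture("top"));s=cam(vision.capture("scene"));k=dict(t);k.update(f=396.0157,cx=315.115,cy=238.647,T=np.load("k1.npy"))
print(tri([ray(t,(450,255.1)),ray(s,(401.9,191.25)),ray(k,(320,233.3))]),atz(ray(k,(320,233.3)),62))
go(606,37,220,97)
E
```

```text
(array([ 466.5237211 , -266.26980996,   57.86884884]), [1.51, 1.85, 0.44]) [ 466.17023808 -264.76203535   62.        ]
dp [ 0.2173  0.2547 -0.0392] rot [1.000e-04 3.000e-04 3.022e-01]
```

```bash
python3 -m pendant '{"dp":[[0.025,0.03,-0.015],[0.06,0.07,-0.025],[0.095,0.11,-0.039],[0.13,0.15,-0.039],[0.165,0.19,-0.039],[0.195,0.225,-0.039],[0.217,0.254,-0.039],[0.217,0.254,-0.039]],"rotation":[[0,0,0.05],[0,0,0.1],[0,0,0.15],[0,0,0.2],[0,0,0.25],[0,0,0.3],[0,0,0.3],[0,0,0.3]]}' 0.0; python3 - <<'E'
from h import *
k,p=wrist("w2");np.save("k2.npy",k["T"])
print(proj(k,(606.4,37.4,120)),proj(k,(606.4,37.4,88)))
E
```

```text
time: 2.78
tool_pos: [605.7, 39.0, 219.3]
tcp_rot: [3.142, -0.0, 1.699]
contact_force: [0.2, 0.1, -0.5]
grip_width: 16.7
finger_force: 0.0
(np.float64(316.96986443376227), np.float64(243.35561366193235)) (np.float64(316.84082851008293), np.float64(230.24321414355668))
```

View pics/w2.png

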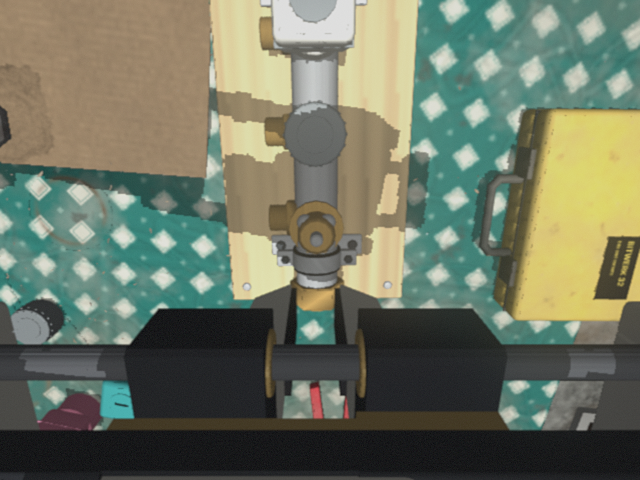

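The wrist view shows the bare valve's pin at about (316,239), the capped valve at (315,133), the fitted one above, and the bar upright in the picture, so a 97° yaw is square to it. An enlarged crop for the exact pixels:

```bash
python3 - <<'E'
import cv2
c=cv2.imread("pics/w2.png")[190:265,266:366];c=cv2.resize(c,(800,600),interpolation=cv2.INTER_CUBIC)
for k in range(0,100,10): cv2.putText(c,str(266+k),(k*8,10),0,.35,(0,0,255));cv2.line(c,(k*8,12),(k*8,18),(0,0,255))
for k in range(0,75,10): cv2.putText(c,str(190+k),(0,k*8+12),0,.35,(255,0,255));cv2.line(c,(0,k*8),(8,k*8),(255,0,255))
cv2.imwrite("pics/crop2.png",c)
E
```

```text
(no output)
```

View pics/crop2.png

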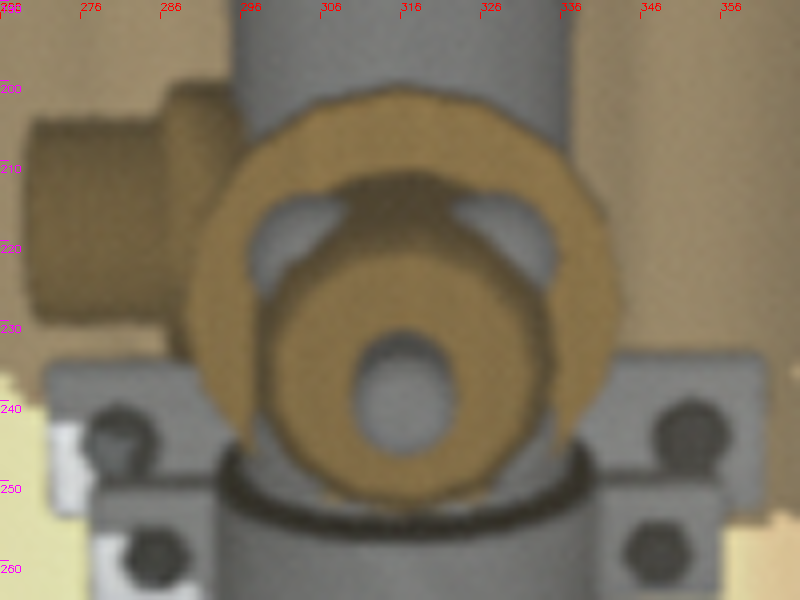

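The pin tip is at (316.1,239.9) and the flange centre at (316.1,226). Against the prediction, that places the axis near (605.8, 39.5) by the wrist camera. The closed finger ends (38 × 19 mm) cover the pin with room to spare.

```bash
python3 - <<'E'
from h import *
k=dict(f=396.0157,cx=315.115,cy=238.647,T=np.load("k2.npy"))
t=cam(vision.capture("top"));s=cam(vision.capture("scene"))
print(tri([ray(t,(284.9,171.4)),ray(s,(260.5,224.2)),ray(k,(316.1,239.9))]),atz(ray(k,(316.1,239.9)),120),atz(ray(k,(316.1,226.1)),88))
go(605.8,39,125,97)
E
```

```text
(array([605.99182964,  38.0033259 , 119.49937355]), [1.92, 2.04, 1.6]) [605.49758146  39.76960684 120.        ] [605.42676875  40.55717442  88.        ]
dp [0.0028 0.0013 0.0946] rot [-0.0005  0.0004  0.003 ]
```

```bash
python3 -m pendant '{"dp":[[0.0015,0.001,0.03],[0.002,0.001,0.06],[0.002,0.001,0.08],[0.002,0.001,0.09],[0.002,0.001,0.094],[0.002,0.001,0.094]],"rotation":[[0,0,0],[0,0,0],[0,0,0],[0,0,0],[0,0,0],[0,0,0]]}' 0.0
```

```text
time: 3.68
tool_pos: [606.2, 38.7, 126.3]
tcp_rot: [3.141, 0.0, 1.696]
contact_force: [0.0, 0.1, 0.0]
grip_width: 0.3
finger_force: 0.0
```

```bash
python3 -m pendant '{"dp":[[0,0,0.004],[0,0,0.007],[0,0,0.009],[0,0,0.01],[0,0,0.011],[0,0,0.011],[0,0,0.011],[0,0,0.011]],"rotation":[[0,0,0],[0,0,0],[0,0,0],[0,0,0],[0,0,0],[0,0,0],[0,0,0],[0,0,0]]}'
```

```text
time: 4.68
tool_pos: [606.3, 39.0, 115.5]
tcp_rot: [3.14, 0.0, 1.697]
contact_force: [-0.9, -0.5, 5.8]
grip_width: 0.5
finger_force: 3.1
```

```bash
python3 -m pendant '{"dp":[[0,0,0.001],[0,0,0.002],[0,0,0.003],[0,0,0.003],[0,0,0.003]],"rotation":[[0,0,0],[0,0,0],[0,0,0],[0,0,0],[0,0,0]]}'
```

```text
time: 5.3
tool_pos: [606.4, 39.0, 114.0]
tcp_rot: [3.139, 0.001, 1.697]
contact_force: [-4.2, -0.3, 14.3]
grip_width: 0.9
finger_force: 7.4
```

The force jumped to 14 N at z = 114, so the pin is on its stop. Now release, rise and go back to the head.

```bash
python3 -m pendant '{"dp":[[0,0,-0.01],[0,0,-0.04],[0,0,-0.09],[0,0,-0.1],[0,0,-0.1]],"rotation":[[0,0,0],[0,0,0],[0,0,0],[0,0,0],[0,0,0]]}'; python3 -c "
from h import *
go(466.2,-264.8,190,115)"
```

```text
time: 5.92
tool_pos: [606.0, 39.1, 211.8]
tcp_rot: [3.141, 0.0, 1.697]
contact_force: [0.1, 1.0, -0.8]
grip_width: 0.4
finger_force: 0.0
dp [-0.2839 -0.1769  0.0217] rot [ 5.000e-04  2.000e-04 -3.103e-01]
```

```bash
python3 -m pendant '{"dp":[[-0.03,-0.02,0],[-0.075,-0.047,0],[-0.12,-0.075,0],[-0.165,-0.103,0.005],[-0.21,-0.131,0.01],[-0.25,-0.156,0.015],[-0.284,-0.177,0.022],[-0.284,-0.177,0.022]],"rotation":[[0,0,-0.05],[0,0,-0.1],[0,0,-0.15],[0,0,-0.2],[0,0,-0.25],[0,0,-0.31],[0,0,-0.31],[0,0,-0.31]]}' 0.08; python3 - <<'E'
from h import *
import cv2
k,p=wrist("w3");np.save("k3.npy",k["T"])
print(proj(k,(466.2,-264.8,62)))
m=p.astype(int);w=((m.min(2)>110)&(m.max(2)-m.min(2)<25)).astype(np.uint8)
n,l,st,ce=cv2.connectedComponentsWithStats(w)
for i in range(1,n):
    if st[i,4]>800 and abs(ce[i][0]-320)<60 and ce[i][1]<300:
        print(st[i],ce[i],cv2.minAreaRect(np.argwhere(l==i)[:,::-1].astype(np.float32)))
go(466.2,-264.8,130,115)
E
```

```text
time: 6.92
tool_pos: [464.0, -266.4, 187.2]
tcp_rot: [-3.139, -0.004, 2.003]
contact_force: [-0.3, -1.2, 0.2]
grip_width: 75.5
finger_force: 0.0
(np.float64(320.0300512398033), np.float64(230.5375917461774))
[ 261   81   63   80 1958] [297.2752809  129.72727273] ((302.8731384277344, 122.94012451171875), (50.47526550292969, 84.52193450927734), 35.88213348388672)
[ 291  202   58   67 2507] [320.9126446  230.72197846] ((319.5, 235.0), (66.0, 57.0), 90.0)
[ 227  243   69   46 1555] [264.43344051 263.6392283 ] ((262.2190856933594, 262.430419921875), (69.64195251464844, 39.27231216430664), 21.03750991821289)
dp [-0.0005  0.0015  0.0578] rot [-0.0015 -0.0036 -0.003 ]
```

```bash
python3 -m pendant '{"dp":[[-0.0005,0.0015,0.03],[-0.0005,0.0015,0.07],[-0.0005,0.0015,0.11],[-0.0005,0.0015,0.14],[-0.0005,0.0015,0.152],[-0.0005,0.0015,0.158],[-0.0005,0.0015,0.158],[-0.0005,0.0015,0.158]],"rotation":[[0,0,0],[0,0,0],[0,0,0],[0,0,0],[0,0,0],[0,0,0],[0,0,0],[0,0,0]]}' 0.08; python3 -c "
from h import *
go(466.2,-264.8,29,115)"
```

```text
time: 7.98
tool_pos: [468.2, -265.1, 32.7]
tcp_rot: [3.141, 0.002, 2.007]
contact_force: [0.7, 0.3, 0.8]
grip_width: 80.0
finger_force: 0.0
dp [ 0.0011 -0.0017  0.0037] rot [ 0.0009  0.0018 -0.0003]
```

```bash
python3 -m pendant '{"dp":[[0.001,-0.0015,0.003],[0.001,-0.0015,0.003],[0.001,-0.0015,0.003]],"rotation":[[0,0,0],[0,0,0],[0,0,0]]}'; python3 -m pendant '{"dp":[[0,0,0],[0,0,0],[0,0,0],[0,0,0],[0,0,0],[0,0,0],[0,0,0],[0,0,0]],"rotation":[[0,0,0],[0,0,0],[0,0,0],[0,0,0],[0,0,0],[0,0,0],[0,0,0],[0,0,0]]}' 0.03;
```

```text
time: 8.35
tool_pos: [465.9, -264.6, 28.9]
tcp_rot: [3.141, 0.0, 2.007]
contact_force: [0.1, -0.4, 0.3]
grip_width: 79.9
finger_force: 0.0
time: 9.35
tool_pos: [465.9, -264.5, 28.8]
tcp_rot: [3.141, 0.0, 2.007]
contact_force: [0.3, 0.3, 1.2]
grip_width: 43.5
finger_force: 41.1
```

Gripped at 43.5 mm with 41 N. Lift and check the head in the grip.

```bash
python3 -m pendant '{"dp":[[0,0,-0.01],[0,0,-0.04],[0,0,-0.08],[0,0,-0.12],[0,0,-0.15],[0,0,-0.165],[0,0,-0.17],[0,0,-0.17]],"rotation":[[0,0,0],[0,0,0],[0,0,0],[0,0,0],[0,0,0],[0,0,0],[0,0,0],[0,0,0]]}'; python3 - <<'E'
from h import *
go(605.6,39.3,190,97)
E
```

```text
time: 10.35
tool_pos: [465.5, -264.3, 198.0]
tcp_rot: [-3.141, -0.001, 2.007]
contact_force: [-0.6, -0.2, -1.0]
grip_width: 43.9
finger_force: 41.0
dp [0.216  0.2552 0.008 ] rot [-0.0008 -0.001   0.3139]
```

```bash
python3 -m pendant '{"dp":[[0.02,0.025,0],[0.055,0.065,0],[0.09,0.106,0],[0.125,0.147,0],[0.16,0.188,0.002],[0.19,0.224,0.005],[0.216,0.255,0.008],[0.216,0.255,0.008]],"rotation":[[0,0,0.05],[0,0,0.1],[0,0,0.15],[0,0,0.2],[0,0,0.25],[0,0,0.31],[0,0,0.31],[0,0,0.31]]}'; python3 -m pendant '{"dp":[[0,0,0],[0,0,0],[0,0,0]],"rotation":[[0,0,0],[0,0,0],[0,0,0]]}'; python3 - <<'E'
from h import *
import cv2
k,p=wrist("w4");np.save("k4.npy",k["T"])
T=Tt(get_obs());print(T[:3,3])
for q in((22,-22,-33.2),(22,22,-33.2),(22,-22,2),(22,22,2),(0,-23,28.8),(0,23,28.8),(23,0,28.8)): print(q,np.round(proj(k,(T@np.append(q,1))[:3]),1))
c=cv2.imread("pics/w4.png")[150:390,160:480];cv2.imwrite("pics/crop4.png",cv2.resize(c,(800,600),interpolation=cv2.INTER_CUBIC))
E
```

```text
time: 11.35
tool_pos: [605.6, 41.7, 188.4]
tcp_rot: [-3.138, -0.001, 1.701]
contact_force: [0.5, -0.3, -1.4]
grip_width: 43.8
finger_force: 41.0
time: 11.72
tool_pos: [605.6, 37.9, 190.8]
tcp_rot: [3.142, 0.0, 1.695]
contact_force: [0.6, -0.4, -1.0]
grip_width: 44.0
finger_force: 41.0
[605.64710953  38.104408   190.8725501 ]
(22, -22, -33.2) [252.9 297.2]
(22, 22, -33.2) [381.3 297.2]
(22, -22, 2) [265.3 261. ]
(22, 22, 2) [368.3 260.9]
(0, -23, 28.8) [271.4 282.9]
(0, 23, 28.8) [361.9 282.9]
(23, 0, 28.8) [316.7 239.8]
```

View pics/crop4.png

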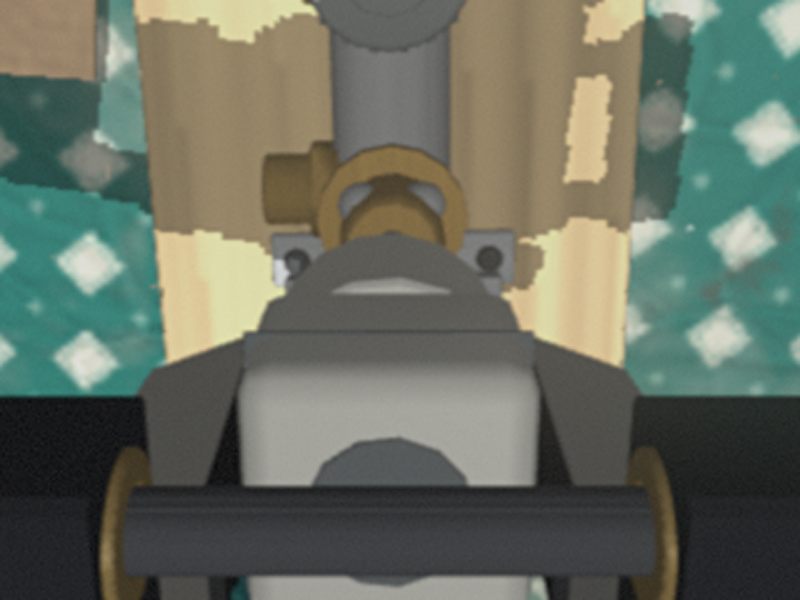

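The head is held square and centred between the fingers (top 256–376 px, rim front at about row 243.5). The flange is in view with its far edge at row 208.2 and centre column 316.6. The arm was still settling in the earlier picture, so I'll recompute both from this settled view.

```bash
python3 - <<'E'
from h import *
k=dict(f=396.0157,cx=315.115,cy=238.647,T=np.load("k4.npy"))
P=lambda x,y:(160+x/2.5-.3,150+y/2.5-.3)
for n,c in(("k4",P(392,146)),):
    e=atz(ray(k,c),88);print("flange far edge",e,"centre",e-21*np.array([-.12,.99,0]))
for nm,(x,y) in dict(l=(318,215),r=(466,215)).items(): print(nm,atz(ray(k,P(x,y)),88))
T=k["T"];
o=get_obs();print(o["tool_pos"],o["tcp_rot"])
r=atz(ray(k,P(393,234)),o["tool_pos"][2]-28.8);print("rim front in tool x:",(Tt(o)[:3,:3].T@(r-o["tool_pos"])))
# capped valve near-edge check and k2 flange edge
k2=dict(k,T=np.load("k2.npy"));e=atz(ray(k2,(316.1,200.3)),88);print("k2 centre",e-21*np.array([-.12,.99,0]))
E
```

```text
flange far edge [603.00518835  59.75357916  88.        ] centre [605.52518835  38.96357916  88.        ]
l [585.28424532  38.03460757  88.        ]
r [625.5421856   43.06139014  88.        ]
[605.64710953  38.104408   190.8725501 ] [3.14142938e+00 1.67021546e-04 1.69549684e+00]
rim front in tool x: [21.18870442  0.11938178 28.79648131]
k2 centre [605.4094835   39.41026078  88.        ]
```

```bash
python3 -m pendant '{"dp":[[0.0015,0,0.01],[0.0018,0,0.025],[0.0018,0,0.037],[0.0018,0,0.045],[0.0018,0,0.05],[0.0018,0,0.053],[0.0018,0,0.055],[0.0018,0,0.055]],"rotation":[[0,0,0],[0,0,0],[0,0,0],[0,0,0],[0,0,0],[0,0,0],[0,0,0],[0,0,0]]}'; python3 -m pendant '{"dp":[[0,0,0.002],[0,0,0.003],[0,0,0.004],[0,0,0.004]],"rotation":[[0,0,0],[0,0,0],[0,0,0],[0,0,0]]}'
```

```text
time: 12.78
tool_pos: [605.6, 40.8, 135.8]
tcp_rot: [3.141, 0.0, 1.697]
contact_force: [-0.1, 1.1, 0.2]
grip_width: 43.7
finger_force: 41.0
time: 13.28
tool_pos: [605.6, 40.7, 131.7]
tcp_rot: [3.142, 0.0, 1.697]
contact_force: [0.2, -1.2, 0.4]
grip_width: 43.9
finger_force: 41.0
```

```bash
python3 -m pendant '{"dp":[[0,0,0.001],[0,0,0.002],[0,0,0.003],[0,0,0.003]],"rotation":[[0,0,0],[0,0,0],[0,0,0],[0,0,0]]}'
```

```text
time: 13.78
tool_pos: [606.2, 40.3, 129.9]
tcp_rot: [3.139, 0.001, 1.697]
contact_force: [-0.4, -1.8, 5.8]
grip_width: 43.8
finger_force: 41.2
```

The balls are met at rim height of about 13 mm, as described, with only slight side force in -y. Ease 0.7 mm that way and press on.

```bash
python3 -m pendant '{"dp":[[-0.0007,0,0.001],[-0.0007,0,0.002],[-0.0007,0,0.003],[-0.0007,0,0.004],[-0.0007,0,0.005],[-0.0007,0,0.006],[-0.0007,0,0.006]],"rotation":[[0,0,0],[0,0,0],[0,0,0],[0,0,0],[0,0,0],[0,0,0],[0,0,0]]}'
```

```text
time: 14.65
tool_pos: [605.5, 40.2, 121.8]
tcp_rot: [-3.141, -0.0, 1.697]
contact_force: [3.5, -0.3, -7.0]
grip_width: 43.9
finger_force: 41.0
```

```bash
python3 -m pendant '{"dp":[[0,0,0.001],[0,0,0.002],[0,0,0.003],[0,0,0.004],[0,0,0.005],[0,0,0.005],[0,0,0.005]],"rotation":[[0,0,0],[0,0,0],[0,0,0],[0,0,0],[0,0,0],[0,0,0],[0,0,0]]}'
```

```text
time: 15.52
tool_pos: [605.8, 40.1, 118.2]
tcp_rot: [3.141, 0.0, 1.697]
contact_force: [0.1, 0.4, 2.6]
grip_width: 43.8
finger_force: 41.1
```

```bash
python3 -m pendant '{"dp":[[0,0,0.001],[0,0,0.002],[0,0,0.002],[0,0,0.002]],"rotation":[[0,0,0],[0,0,0],[0,0,0],[0,0,0]]}'; python3 -m pendant '{"dp":[[0,0,0.001],[0,0,0.002],[0,0,0.002],[0,0,0.002]],"rotation":[[0,0,0],[0,0,0],[0,0,0],[0,0,0]]}'
```

```text
time: 16.02
tool_pos: [605.8, 40.1, 116.8]
tcp_rot: [3.141, 0.0, 1.697]
contact_force: [-0.7, 1.1, 9.4]
grip_width: 43.7
finger_force: 41.2
time: 16.52
tool_pos: [605.8, 40.1, 116.7]
tcp_rot: [3.14, 0.001, 1.697]
contact_force: [-6.1, 1.2, 20.9]
grip_width: 44.0
finger_force: 41.3
```

The travel stopped at TCP 116.7, which puts the rim at 87.9 mm, with 21 N on the seat. Hold, and look once to verify.

```bash
python3 -m pendant '{"dp":[[0,0,0],[0,0,0],[0,0,0],[0,0,0]],"rotation":[[0,0,0],[0,0,0],[0,0,0],[0,0,0]]}'; python3 - <<'E'
from h import *
import cv2
k,p=wrist("w5");cv2.imwrite("pics/crop5.png",cv2.resize(cv2.imread("pics/w5.png")[150:390,160:480],(800,600)))
E
```

```text
time: 17.02
tool_pos: [605.8, 40.1, 116.7]
tcp_rot: [3.14, 0.001, 1.697]
contact_force: [-6.1, -0.4, 20.8]
grip_width: 43.9
finger_force: 41.3
```

View pics/crop5.png

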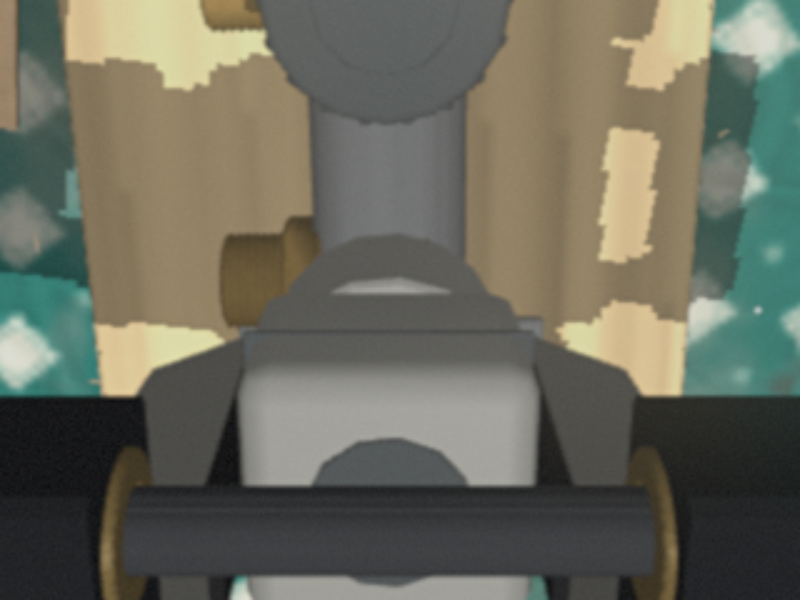

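The head sits at the same place in the grip as before (rim front at crop row 234, top edge at 362), so it hasn't slipped. Its rim hides the flange completely. It is home, under 21 N.

```bash
python3 -c "
from plant import workorder
print(workorder.close_job())"
```

```text
the job is handed in; nothing more can be done
None
```

The bare valve's pin went to its stop and was released, and the head is clicked on and still gripped, pressed home at about 21 N with its rim at the seat height; the job is handed in at about 17 s, with no verdict returned and no separate look taken at the pin springing back.

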